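# Load the sanding carrier and dock it

### The arm

A 6-joint arm with a two-finger parallel gripper is mounted at the origin on the work surface. World frame = base frame: x ahead of the robot, y to its left, z up, the work surface at z = 0. Lengths are in m, angles in rad, forces in N, time in s.
With the tool pointing down it reaches from about 0.3 to 0.775 m from the base axis. Payload 14.6 kg.
Tool frame: the origin (TCP) lies midway between the tips of the shut fingers; the grasp point (between the pads) lies 19 mm behind it; x points along the fingers, y is the direction in which the jaws open and shut, and the axes are right-handed (so a half turn about x gives the same grasp; the last joint's range is limited). The gripper opens to 94 mm and grips with 3 to 60 N. Pads are 16 mm wide; open, the fingers measure 119 mm over their backs; the gripper's body (75 mm by 177 mm) begins 78 mm behind the grasp point.
Start: joints at [-1.386, 0.3, 1.521, -0, 1.321, -0.067], TCP at [0.137, -0.533, 0.205] pointing down, gripper open.
Joint ranges: [-3.03, 3.03], [-0.79, 2.21], [0.23, 2.52], [-1.04, 4.18], [0, 3.07], [-2.55, 2.55]. Speed limits (rad/s): [2.22, 2.22, 2.57, 3.14, 3.14, 3.14].

### API

Orientations are given as [roll, pitch, yaw] about the fixed x, y, z axes, in that order (R = Rz(yaw) Ry(pitch) Rx(roll)).
In Python, from station import read_state, read_camera, camera_model, order gives the robot as it stands.
- The arm moves only by the shell command python3 -m inch 'ROWS'. ROWS is JSON, a list that holds one entry, the list of rows, each a list of 5 numbers: the shift along the tool's x, y, z in mm, then the turn about the tool's x in degrees, then the closure in counts, from 0 (fully open) to 255 (shut). In form: [[[tx, ty, tz, roll, claw], ...]]. A call has 1 to 10 rows; each row shifts and turns the commanded pose from where the row before left it, along the tool's axes as they then stand; what a row does not reach is not made up. A row lasts 1/12 s, in which the tool goes at most 41.7 mm and 7.16 degrees, less where a joint would pass 70% of its speed; a pose out of reach is approached as far as the arm can. A call is refused whole if a number of a shift passes 41.7 or a number of a turn 7.16, either way. A call with a gripper value outside its range is refused whole. The fingers move at their own pace and stop on an object; the grip force is fixed at half the most. Time passes only in rows, so rows that do not move let the fingers close. It gives the time, the measured TCP pose, the force and the opening at its end, in the units of the state.
- read_state(): the state, without advancing time (a new reading comes with each control period).
- read_camera(name): name is "side" or "top" or "wrist"; returns the picture (384x512x3 uint8, blue, green, red); there is no depth.
- camera_model(name): a dict with "fx", "fy", "cx", "cy" (pixels), "pose" (4x4, takes a point from camera to world coordinates). Camera axes: x right, y up, looking along -z (the intrinsics and any distortion apply to the point x, -y, -z); pixel columns grow to the right and rows downward; lengths in m; the calibration is good to about 2 mm. A picture is of the moment at which its call begins: read the wrist's pose just before it. camera_model takes no time and is no camera call; for the wrist camera it gives the pose at the moment of the call.
- order.sign_off(): hands the job in, once; it reports no verdict.
The state is a dict: "clock": time; "q": joint angles; "joint_vel": joint speeds; "joint_torque": joint torques, N m; "ee_pos": TCP position; "eef_rot": TCP orientation; "force": force on the tool from outside, world axes, zero at the start; "wrist_torque": the same for the moment, N m; "gripper_width": finger opening in m.
Only numpy, scipy, OpenCV 4.12 (cv2) and the standard library are available. Lean on these libraries where they do the work, as an engineer would, in place of code of your own. Each camera call takes 0.05 s, during which the arm holds its last target. There are 200 camera calls.

### The job

Three thick pine blanks lie on the grey mat: put the long round-ended one flat into the pocket of the plywood carrier. Then take the loaded carrier by its upright handle and set it down flat inside the dark wooden frame with the black floor, ready for sanding, and let go.

Things in the scene. Friction and masses are not known exactly. Their poses are not given: they have to be found in the camera images.
- block_mid (a point): Long round-ended pine blank, loose, 80 mm long (x), 40 wide (y), 26 high, about 50 g. The point is its centre, 13 mm above its underside; z up. It lies on the grey mat among two other pine blanks of the same height that do not fit the pocket: one round, 62 mm across, and one square, 62 mm.
- carrier: Loose plywood plate 200 (x) x 80 (y) x 8 mm, 0.3 kg. Origin: centre of its underside, z up. Pocket centre at x = +46 mm, floor at z = 8, inside 94 (x) x 54 (y), walls 14 high, 6 thick, long sides open 62 mm in the middle for fingers. Upright handle at x = -40, steel end weight (top z = 20) at x = -85.
- carrier_handle (a point): Grip point of the carrier's handle, 60 mm above the carrier's underside; axes as the carrier's. The handle is an upright wooden slab 20 mm thick (x), 70 wide (y), its top 20 mm above this point. Grip it from above across its thickness, in its upper 40 mm. It stands near the loaded carrier's balance point.
- dock: Sanding dock, screwed to the bench: black rubber floor in a dark wooden frame. Origin: centre of its underside, x along its length, z up. Outside 240 x 120 mm, inside 216 x 96 mm; floor top 6 mm and frame top 26 mm above the bench. The carrier goes in flat, lengthways, either way round, 8 mm to spare each side.

How it is judged:
On the way:
1. the long round-ended blank lies flat in the carrier's pocket while the carrier still stands on the bench outside the dock (x of block_mid in the frame of carrier between 0.034 and 0.058 m and y of block_mid in the frame of carrier between -0.012 and 0.012 m and z of block_mid in the frame of carrier between 0.016 and 0.026 m and angle between each of block_mid, carrier's own z axis and vertical below 0.12 rad and height (world z) of carrier below 0.006 m and horizontal distance between carrier and dock above 0.1 m), for 0.2 s.
At the end, for the whole second after the job is handed in: Blank flat in the pocket: within 12 mm of its centre each way, mid-height 16-26 mm over the carrier's underside. Carrier at rest on the dock floor: centres within 15 mm in plan, underside 2-12 mm above the dock's, lengths aligned within 10 degrees either way round. Both tilted under 7 degrees (x of block_mid in the frame of carrier between 0.034 and 0.058 m and y of block_mid in the frame of carrier between -0.012 and 0.012 m and z of block_mid in the frame of carrier between 0.016 and 0.026 m and angle between each of block_mid, carrier's own z axis and vertical below 0.12 rad and horizontal distance between carrier and dock below 0.015 m and z of carrier in the frame of dock between 0.002 and 0.012 m and angle between the x axis of carrier and the x axis of dock, either way round below 0.175 rad and linear speed of carrier below 0.02 m/s); the robot touches nothing.
It also fails if it takes over 64 s, if anything falls off the work surface, if the arm or the gripper's body presses on something with over 40 N, if the wrist force passes 120 N, or if a joint passes its speed limit or range.

## Working session

There is one attempt and no reset: what is moved stays moved. The work goes in short steps, Python scripts to look and compute and a shell command to move; the robot and the scene stay as the last step left them, time stands still between calls to the robot, and variables do not carry over. Pictures are saved under pics/ and viewed, about 8 in all and at most 12, crops included, and the job is handed in when it is done.

```bash
ls; mkdir -p pics
python3 - <<'E'
from station import *
import cv2,numpy as np
np.set_printoptions(precision=4,suppress=True)
s=read_state();print(s)
a=read_camera("top");cv2.imwrite("pics/top0.png",a)
b=read_camera("side");cv2.imwrite("pics/side0.png",b)
for n in("top","side","wrist"):print(n,camera_model(n))
E
```

```text
pics
{'clock': 0.0, 'q': array([-1.3856,  0.3005,  1.5216, -0.    ,  1.3207, -0.0666]), 'joint_vel': array([-0.0013,  0.0007,  0.0008,  0.0008, -0.0008,  0.0003]), 'joint_torque': array([  0.0022, -53.1805, -35.2735,   0.0709,   0.0243,  -0.0001]), 'ee_pos': array([ 0.137 , -0.5324,  0.2049]), 'eef_rot': array([-1.6271,  1.5696,  1.7663]), 'force': array([-0.045 , -0.0311,  0.9399]), 'wrist_torque': array([-0.0206,  0.0262, -0.0013]), 'gripper_width': 0.09418990375208225}
top {'fx': 458.54410466340073, 'fy': 458.54410466340073, 'cx': 255.00276549275338, 'cy': 190.12862847468205, 'pose': array([[-0.0301,  0.9888, -0.1463,  0.4413],
       [-0.9995, -0.0308, -0.0028,  0.0106],
       [-0.0073,  0.1462,  0.9892,  0.9502],
       [ 0.    ,  0.    ,  0.    ,  1.    ]])}
side {'fx': 364.7868486091638, 'fy': 364.7868486091638, 'cx': 255.15792167499572, 'cy': 187.4942259084169, 'pose': array([[-0.9981,  0.0274, -0.0557,  0.51  ],
       [-0.0617, -0.5394,  0.8398,  0.7875],
       [-0.007 ,  0.8416,  0.5401,  0.5547],
       [ 0.    ,  0.    ,  0.    ,  1.    ]])}
wrist {'fx': 339.96647300934967, 'fy': 339.96647300934967, 'cx': 254.1952544105003, 'cy': 193.86749607938552, 'pose': array([[ 0.2488,  0.9331,  0.2597,  0.2128],
       [-0.9686,  0.2398,  0.0662, -0.5131],
       [-0.0005, -0.268 ,  0.9634,  0.3844],
       [ 0.    ,  0.    ,  0.    ,  1.    ]])}
```

View pics/top0.png

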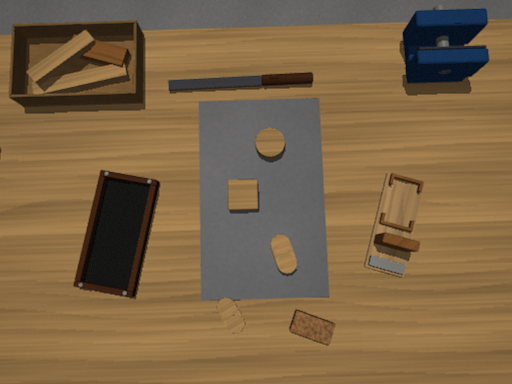

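View pics/side0.png

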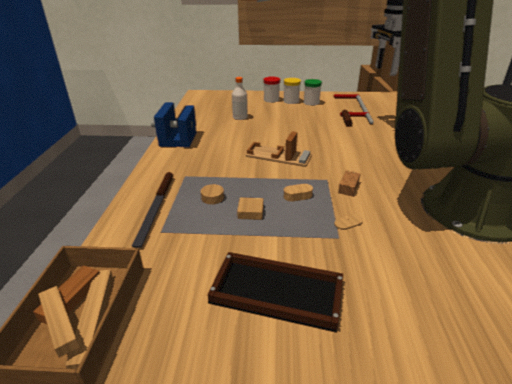

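Top view: long blank at about (284,254), carrier with pocket (401,205), handle (398,242) and weight (387,265). The dock is at (118,234), and a thin off-cut at (231,315) is not a blank.

```bash
cat > h.py <<'E'
from station import *
import cv2,numpy as np
np.set_printoptions(precision=4,suppress=True)
def cast(m,uv,z):
    uv=np.atleast_2d(np.asarray(uv,float));P=m["pose"]
    d=np.c_[(uv[:,0]-m["cx"])/m["fx"],-(uv[:,1]-m["cy"])/m["fy"],-np.ones(len(uv))]@P[:3,:3].T
    return P[:3,3]+d*((z-P[2,3])/d[:,2])[:,None]
def rect(m,cont,z):
    p=(cast(m,cont.reshape(-1,2),z)[:,:2]*1000).astype(np.float32)
    (c,s,a)=cv2.minAreaRect(p)
    if s[0]<s[1]: s=s[::-1];a+=90
    return np.array(c),np.array(s),(a+90)%180-90
def big(mask,box):
    m=np.zeros_like(mask);x0,y0,x1,y1=box;m[y0:y1,x0:x1]=mask[y0:y1,x0:x1]
    c=cv2.findContours(m,cv2.RETR_EXTERNAL,cv2.CHAIN_APPROX_NONE)[0]
    return max(c,key=cv2.contourArea)
E
python3 - <<'E'
from h import *
a=cv2.imread("pics/top0.png");m=camera_model("top")
hsv=cv2.cvtColor(a,cv2.COLOR_BGR2HSV);H,S,V=cv2.split(hsv)
wood=((S>80)&(V>110)).astype(np.uint8)*255
print("blank",rect(m,big(wood,(262,225,310,285)),.026))
dark=((V<28)).astype(np.uint8)*255
fr=((V<100)).astype(np.uint8)*255
print("dock frame",rect(m,big(fr,(65,160,170,305)),.026))
print("dock floor",rect(m,big(dark,(65,160,170,305)),.006))
w=((S<90)&(V>70)).astype(np.uint8)*255
print("weight",rect(m,big(w,(360,250,415,282)),.020))
for n,p,z in [("wallTL",(393,174),.022),("wallTR",(422,182),.022),("plateBL",(366,267),.008),("plateBR",(401,276),.008),("plateTL",(388,174),.008)]:print(n,cast(m,p,z))
im=cv2.resize(a[160:290,350:440],None,fx=6,fy=4.6*6/4.6*1,interpolation=cv2.INTER_CUBIC)
im=cv2.resize(a[165:285,340:440],(600,600*120//100//1),interpolation=cv2.INTER_CUBIC)
cv2.imwrite("pics/car.png",cv2.resize(im,(500,600)))
E
```

```text
blank (array([448.5544, -39.0928]), array([78.6436, 40.5145]), 16.579898834228516)
dock frame (array([499.8692, 292.5168]), array([241.3434, 128.6544]), -12.16888427734375)
dock floor (array([503.6161, 303.344 ]), array([219.2182,  96.6558]), -12.122283935546875)
weight (array([ 421.144 , -245.0176]), array([71.5376, 20.9614]), 72.71358489990234)
wallTL [[ 0.6033 -0.2708  0.022 ]]
wallTR [[ 0.5848 -0.3287  0.022 ]]
plateBL [[ 0.4166 -0.2064  0.008 ]]
plateBR [[ 0.3966 -0.2757  0.008 ]]
plateTL [[ 0.606  -0.2647  0.008 ]]
```

View pics/car.png

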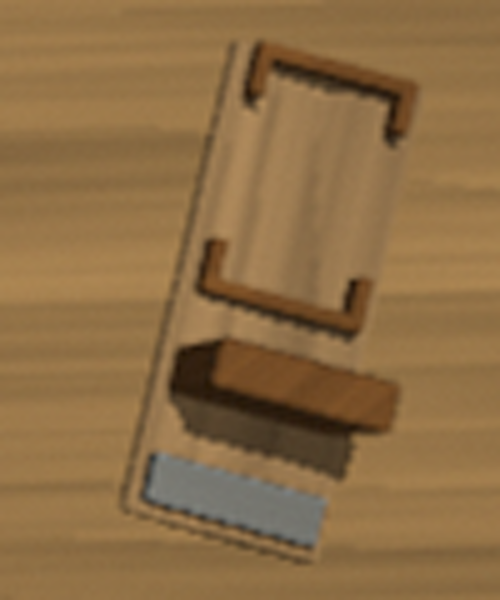

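```bash
cat >> h.py <<'E'
from scipy.spatial.transform import Rotation as Ro
def R0(s): return Ro.from_euler("xyz",s["eef_rot"]).as_matrix()
def plan(x,y,z,jaw):
    """target TCP (mm) and jaw-axis world angle (deg, mod 180): prints roll, then tool shifts after that roll"""
    s=read_state();R=R0(s);cur=np.degrees(np.arctan2(R[1,1],R[0,1]))
    d=(jaw-cur+90)%180-90
    roll=-d  # tool x points down
    R2=R@Ro.from_euler("x",roll,degrees=True).as_matrix()
    t=R2.T@(np.array([x,y,z])-s["ee_pos"]*1000)
    print("jaw now %.1f q6 %.2f | roll %.1f then shift"%(cur,s["q"][5],roll),t.round(1),"x down axis",R[:,0].round(3),"tcp",(s["ee_pos"]*1000).round(1),"w",round(s["gripper_width"]*1000,1),"clk",round(s["clock"],2),"F",s["force"].round(1))
E
python3 - <<'E'
from h import *
a=cv2.imread("pics/top0.png");m=camera_model("top")
f=lambda l:np.array(l)/5+[340,165]
w=cast(m,f([(260,42),(418,88),(357,332),(200,290)]),.022)*1000
print("pocket",w[:,:2].mean(0),"sides",np.linalg.norm(np.diff(w,axis=0),axis=1),"ang",np.degrees(np.arctan2(*(w[:2].mean(0)-w[2:].mean(0))[[1,0]])))
h=cast(m,f([(222,340),(400,382),(385,432),(212,388)]),.08)*1000
print("handle",h[:,:2].mean(0),np.linalg.norm(np.diff(h,axis=0),axis=1))
V=cv2.cvtColor(a,cv2.COLOR_BGR2HSV)[...,2]
print("dock floor@26",rect(m,big((V<28).astype(np.uint8)*255,(65,160,170,305)),.026))
plan(448.5,-39,100,16.6+90)
E
```

```text
pocket [ 544.128  -284.2471] sides [ 66.5039 103.9529  64.7162] ang -17.91776204827427
handle [ 462.6804 -258.4544] [68.0812 19.789  66.2016]
dock floor@26 (array([502.2968, 297.1441]), array([214.5747,  94.6085]), -12.122261047363281)
jaw now -75.6 q6 -0.07 | roll -2.2 then shift [ 105.4 -383.8 -439.5] x down axis [-0.     0.001 -1.   ] tcp [ 137.  -532.4  204.9] w 93.6 clk 0.1 F [ 0.2 -0.6 -1.1]
```

```bash
python3 -m inch '[[[0,0,0,-2.2,0],[0,-24,-27.5,0,0],[0,-24,-27.5,0,0],[0,-24,-27.5,0,0],[0,-24,-27.5,0,0],[0,-24,-27.5,0,0],[0,-24,-27.5,0,0],[0,-24,-27.5,0,0],[0,-24,-27.5,0,0]]]' && python3 -m inch '[[[0,-24,-27.5,0,0],[0,-24,-27.5,0,0],[0,-24,-27.5,0,0],[0,-24,-27.5,0,0],[0,-24,-27.5,0,0],[0,-24,-27.5,0,0],[0,-24,-27.5,0,0],[0,-24,-27.5,0,0],[30,0,0,0,0],[0,0,0,0,0]]]'
python3 - <<'E'
from h import *
plan(448.5,-39,60,16.6+90)
m=camera_model("wrist");a=read_camera("wrist");cv2.imwrite("pics/w1.png",a)
P=m["pose"];p=np.linalg.inv(P)@np.array([.4485,-.039,.026,1]);print("expected px",m["cx"]+m["fx"]*p[0]/-p[2],m["cy"]-m["fy"]*p[1]/-p[2])
E
```

```text
clock: 0.85
ee_pos: [0.2933, -0.284, 0.2053]
eef_rot: [-1.353, 1.571, 2.079]
force: [1.0, -0.4, -0.0]
gripper_width: 0.0941
clock: 1.68
ee_pos: [0.4474, -0.0371, 0.1715]
eef_rot: [-0.452, 1.565, 2.983]
force: [-1.4, 0.3, -0.9]
gripper_width: 0.0936
jaw now -73.2 q6 1.11 | roll 0.2 then shift [111.5   2.4  -1.2] x down axis [-0.006  0.001 -1.   ] tcp [447.4 -37.1 171.5] w 93.6 clk 1.68 F [-1.4  0.3 -0.9]
expected px 256.6621871595652 180.57700796865555
```

View pics/w1.png

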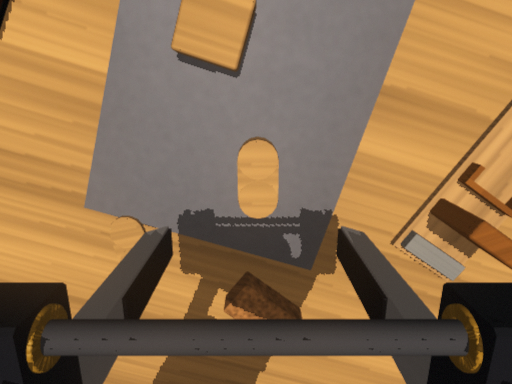

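The blank is at (258,178), within 3 px of where I predicted and square to the jaws. Descending and gripping.

```bash
python3 -m inch '[[[30,1.5,0,0,0],[30,0,0,0,0],[30,0,0,0,0],[30,0,0,0,0],[25,0,0,0,0],[12,0,0,0,0],[9,0,0,0,0],[0,0,0,0,0],[0,0,0,0,0]]]' && python3 -m inch '[[[0,0,0,0,255],[0,0,0,0,255],[0,0,0,0,255],[0,0,0,0,255],[0,0,0,0,255],[0,0,0,0,255],[0,0,0,0,255],[0,0,0,0,255]]]' && python3 -m inch '[[[0,0,0,0,255],[-5,0,0,0,255],[-20,0,0,0,255],[-30,0,0,0,255],[-30,0,0,0,255],[0,0,0,0,255],[0,0,0,0,255]]]'
python3 - <<'E'
from h import *
plan(544.5,-284,90,-17.5+90)
E
```

```text
clock: 2.48
ee_pos: [0.4496, -0.0409, 0.0104]
eef_rot: [2.661, 1.57, -0.192]
force: [-0.6, -0.3, 0.6]
gripper_width: 0.0937
clock: 3.15
ee_pos: [0.4492, -0.0402, 0.0094]
eef_rot: [-0.484, 1.571, 2.948]
force: [0.0, 0.1, -0.4]
gripper_width: 0.044
clock: 3.73
ee_pos: [0.4499, -0.0404, 0.0958]
eef_rot: [2.676, 1.568, -0.175]
force: [-0.1, -0.6, -1.3]
gripper_width: 0.0398
jaw now -73.4 q6 1.11 | roll 34.1 then shift [   6.2  203.9 -163.5] x down axis [ 0.003 -0.001 -1.   ] tcp [449.9 -40.4  95.8] w 39.8 clk 3.73 F [-0.1 -0.6 -1.3]
```

```bash
python3 -m inch '[[[0,0,0,6.8,255],[0,0,0,6.8,255],[0,0,0,6.8,255],[0,0,0,6.8,255],[0,0,0,6.9,255],[0,0,0,0,255]]]' && python3 -m inch '[[[0,29.1,-23.4,0,255],[0,29.1,-23.4,0,255],[0,29.1,-23.4,0,255],[0,29.1,-23.4,0,255],[0,29.1,-23.4,0,255],[0,29.1,-23.4,0,255],[0,29.1,-23.4,0,255],[0,0,0,0,255],[0,0,0,0,255],[0,0,0,0,255]]]'
python3 - <<'E'
from h import *
plan(544.5,-284,18,-17.5+90)
m=camera_model("wrist");a=read_camera("wrist");cv2.imwrite("pics/w2.png",a)
E
```

```text
clock: 4.23
ee_pos: [0.4485, -0.0401, 0.0932]
eef_rot: [0.126, 1.569, 2.957]
force: [-0.3, -0.3, -0.4]
gripper_width: 0.0397
clock: 5.07
ee_pos: [0.5436, -0.2831, 0.0932]
eef_rot: [-0.284, 1.569, 2.556]
force: [-0.5, 1.0, -0.2]
gripper_width: 0.0398
jaw now -107.3 q6 1.33 | roll 0.2 then shift [75.2  0.7 -1.3] x down axis [-0.002  0.001 -1.   ] tcp [ 543.6 -283.1   93.2] w 39.8 clk 5.07 F [-0.5  1.  -0.2]
```

View pics/w2.png

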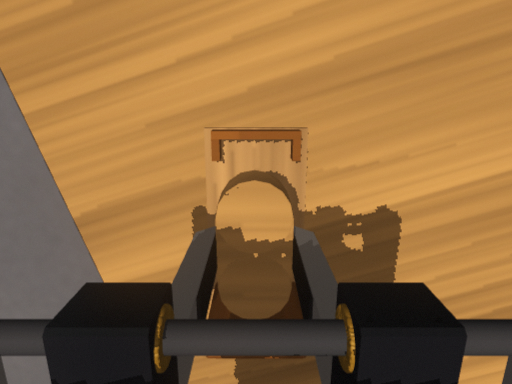

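Run:
```python
from h import *
m=camera_model("wrist")
c=np.radians(-17.5);ax=np.array([np.cos(c),np.sin(c)]);o=np.array([544.5,-284])
for n,p,z in [("wall outer top edge L",(211,130),.022),("wall outer R",(301,130),.022),("blank far end",(255,180),.110)]:
    w=cast(m,p,z)[0][:2]*1000-o;print(n,"along",w@ax,"lateral",w@[-ax[1],ax[0]])
```

```text
wall outer top edge L along 55.46299292824796 lateral 32.78412447442004
wall outer R along 55.63682751970715 lateral -32.79126297148152
blank far end along 38.9181700209159 lateral 0.8758666799477289
```

```bash
python3 -m inch '[[[0,0.5,-2.5,0,255],[20,0,0,0,255],[20,0,0,0,255],[15,0,0,0,255],[8,0,0,0,255],[6,0,0,0,255],[4,0,0,0,255],[0,0,0,0,255],[0,0,0,0,255]]]'
python3 - <<'E'
from h import *
plan(544.5,-284,17,-17.5+90)
E
```

```text
clock: 5.87
ee_pos: [0.5468, -0.285, 0.0221]
eef_rot: [2.925, 1.57, -0.522]
force: [-0.6, -0.3, -0.4]
gripper_width: 0.0396
jaw now -107.5 q6 1.34 | roll 0.0 then shift [ 5.1 -0.3  2.5] x down axis [ 0.001 -0.    -1.   ] tcp [ 546.8 -285.    22.1] w 39.6 clk 5.87 F [-0.6 -0.3 -0.4]
```

```bash
python3 -m inch '[[[3,0,0,0,255],[2,0,0,0,255],[0,0,0,0,255],[0,0,0,0,255]]]' && python3 -m inch '[[[0,0,0,0,120],[0,0,0,0,100],[0,0,0,0,60],[0,0,0,0,0],[0,0,0,0,0],[0,0,0,0,0],[0,0,0,0,0]]]' && python3 -m inch '[[[-20,0,0,0,0],[-30,0,0,0,0],[-35,0,0,0,0],[-35,0,0,0,0],[-30,0,0,0,0],[0,0,0,0,0],[0,0,0,0,0]]]'
python3 - <<'E'
from h import *
a=read_camera("top");cv2.imwrite("pics/top1.png",a)
m=camera_model("wrist");b=read_camera("wrist")
cv2.imwrite("pics/w3.png",b)
plan(463.5,-258,150,-17.5)
E
```

```text
clock: 6.2
ee_pos: [0.5469, -0.2852, 0.0174]
eef_rot: [2.967, 1.569, -0.479]
force: [-1.4, 1.0, 4.2]
gripper_width: 0.0399
clock: 6.78
ee_pos: [0.5465, -0.285, 0.0164]
eef_rot: [-0.443, 1.571, 2.394]
force: [1.0, 0.6, -0.7]
gripper_width: 0.0831
clock: 7.37
ee_pos: [0.547, -0.2852, 0.168]
eef_rot: [2.915, 1.568, -0.532]
force: [0.1, -0.3, -0.7]
gripper_width: 0.0938
jaw now -107.5 q6 1.34 | roll -90.0 then shift [ 15.4 -86.8  -0.6] x down axis [-0.001  0.001 -1.   ] tcp [ 546.1 -284.7  165.2] w 93.7 clk 7.47 F [ 0.3 -0.4 -0.6]
```

View pics/w3.png

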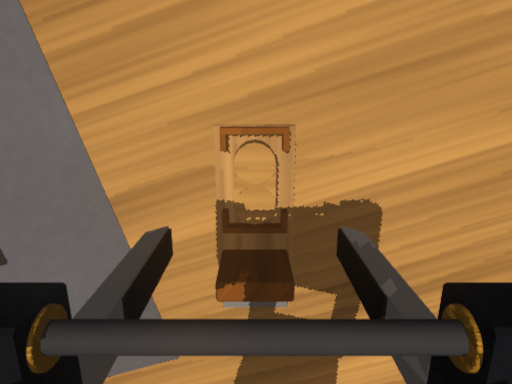

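```bash
python3 -m inch '[[[0,0,0,-7,0],[0,0,0,-7,0],[0,0,0,-7,0],[0,0,0,-7,0],[0,0,0,-7,0],[0,0,0,-7,0],[0,0,0,-7,0],[0,0,0,-7,0],[0,0,0,-7,0],[0,0,0,-7,0]]]' && python3 -m inch '[[[0,0,0,-7,0],[0,0,0,-7,0],[0,0,0,-6,0],[0,-29,0,0,0],[0,-29,0,0,0],[0,-28,0,0,0],[0,0,0,0,0],[0,0,0,0,0]]]'
python3 - <<'E'
from h import *
plan(464,-258.3,45,-17.5)
m=camera_model("wrist");b=read_camera("wrist")
cv2.imwrite("pics/w4.png",b)
P=np.linalg.inv(m["pose"])
for q in [(.464,-.2583,.08),(.5445,-.284,.034)]:
    p=P@np.array([*q,1]);print("exp px",m["cx"]+m["fx"]*p[0]/-p[2],m["cy"]-m["fy"]*p[1]/-p[2])
E
```

```text
clock: 8.3
ee_pos: [0.546, -0.2846, 0.1645]
eef_rot: [-1.472, 1.568, 2.592]
force: [-0.5, 0.4, 1.3]
gripper_width: 0.0941
clock: 8.97
ee_pos: [0.4636, -0.2588, 0.1656]
eef_rot: [-1.862, 1.569, 2.545]
force: [0.6, -0.3, -0.1]
gripper_width: 0.094
jaw now -17.5 q6 -0.27 | roll -0.0 then shift [120.6   0.5  -0.6] x down axis [-0.001  0.001 -1.   ] tcp [ 463.6 -258.8  165.6] w 94.0 clk 8.97 F [ 0.6 -0.3 -0.1]
exp px 254.41268112975885 198.30157819561006
exp px 344.10684611202413 184.92071718675084
```

View pics/w4.png

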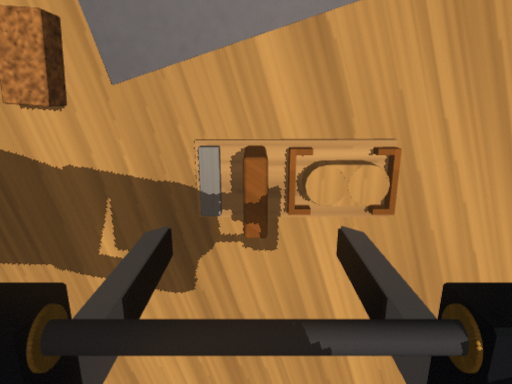

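The handle top is centred at (256,197), within 2 px of prediction, and the blank lies flat in the pocket at (347,185). Descending to grip the handle.

```bash
python3 -m inch '[[[30,0.7,0,0,0],[30,0,0,0,0],[30,0,0,0,0],[18,0,0,0,0],[10,0,0,0,0],[3,0,0,0,0],[0,0,0,0,0],[0,0,0,0,0]]]' && python3 -m inch '[[[0,0,0,0,255],[0,0,0,0,255],[0,0,0,0,255],[0,0,0,0,255],[0,0,0,0,255],[0,0,0,0,255],[0,0,0,0,255],[0,0,0,0,255],[0,0,0,0,255],[0,0,0,0,255]]]' && python3 -m inch '[[[0,0,0,0,255],[0,0,0,0,255],[0,0,0,0,255]]]'
python3 - <<'E'
from h import *
plan(464,-258.3,45,-17.5)
E
```

```text
clock: 9.68
ee_pos: [0.4658, -0.2597, 0.0463]
eef_rot: [1.325, 1.57, -0.551]
force: [0.3, -0.1, 0.8]
gripper_width: 0.0939
clock: 10.52
ee_pos: [0.4651, -0.2593, 0.0454]
eef_rot: [-1.525, 1.571, 2.882]
force: [0.1, 0.7, 0.5]
gripper_width: 0.0305
clock: 10.77
ee_pos: [0.4651, -0.2593, 0.0454]
eef_rot: [-1.763, 1.571, 2.644]
force: [-0.6, 0.7, 0.2]
gripper_width: 0.0196
jaw now -17.5 q6 -0.27 | roll 0.0 then shift [ 0.4 -1.3 -0.6] x down axis [-0.  0. -1.] tcp [ 465.1 -259.3   45.4] w 19.6 clk 10.77 F [-0.6  0.7  0.2]
```

```bash
python3 -m inch '[[[-4,0,0,0,255],[-8,0,0,0,255],[-14,0,0,0,255],[-18,0,0,0,255],[-18,0,0,0,255],[-12,0,0,0,255],[-6,0,0,-2.7,255],[0,0,0,-2.7,255],[0,0,0,0,255],[0,0,0,0,255]]]'
python3 - <<'E'
from h import *
a=read_camera("side");cv2.imwrite("pics/side1.png",a[90:250,140:400])
plan(462.4,305.4,125,-12.1)
E
```

```text
clock: 11.6
ee_pos: [0.465, -0.2593, 0.1257]
eef_rot: [-1.624, 1.571, 2.876]
force: [0.3, 0.0, -4.1]
gripper_width: 0.02
jaw now -12.2 q6 -0.37 | roll -0.1 then shift [   0.6 -120.9 -551.6] x down axis [-0.  0. -1.] tcp [ 465.  -259.2  125.4] w 19.7 clk 11.65 F [-0.1  0.  -3.8]
```

```bash
python3 -m inch '[[[0,-2,-10,0,255],[0,-4,-18,0,255],[0,-5,-22.7,0,255],[0,-5,-22.7,0,255],[0,-5,-22.7,0,255],[0,-5,-22.7,0,255],[0,-5,-22.7,0,255],[0,-5,-22.7,0,255],[0,-5,-22.7,0,255],[0,-5,-22.7,0,255]]]' && python3 -m inch '[[[0,-5,-22.7,0,255],[0,-5,-22.7,0,255],[0,-5,-22.7,0,255],[0,-5,-22.7,0,255],[0,-5,-22.7,0,255],[0,-5,-22.7,0,255],[0,-5,-22.7,0,255],[0,-5,-22.7,0,255],[0,-5,-22.7,0,255],[0,-5,-22.7,0,255]]]' && python3 -m inch '[[[0,-5,-22.7,0,255],[0,-5,-22.7,0,255],[0,-5,-22.7,0,255],[0,-5,-22.7,0,255],[0,-4,-17,0,255],[0,-1,-7.6,0,255],[0,0,0,0,255],[0,0,0,0,255],[0,0,0,0,255]]]'
python3 - <<'E'
from h import *
plan(462.4,305.4,51.5,-12.1)
m=camera_model("wrist");np.save("m5.npy",m,allow_pickle=True)
cv2.imwrite("pics/w5.png",read_camera("wrist"))
E
```

```text
clock: 12.48
ee_pos: [0.4635, -0.043, 0.1254]
eef_rot: [-1.888, 1.57, 2.613]
force: [0.8, -0.1, -4.2]
gripper_width: 0.0199
clock: 13.32
ee_pos: [0.4618, 0.1893, 0.1253]
eef_rot: [-1.339, 1.57, -3.122]
force: [-0.0, -0.3, -4.5]
gripper_width: 0.0199
clock: 14.07
ee_pos: [0.4622, 0.3049, 0.1254]
eef_rot: [-0.569, 1.57, -2.351]
force: [0.2, 0.4, -4.7]
gripper_width: 0.0201
jaw now -12.1 q6 0.73 | roll -0.0 then shift [73.9  0.1 -0.6] x down axis [-0. -0. -1.] tcp [462.2 304.9 125.4] w 20.1 clk 14.07 F [ 0.2  0.4 -4.7]
```

View pics/w5.png

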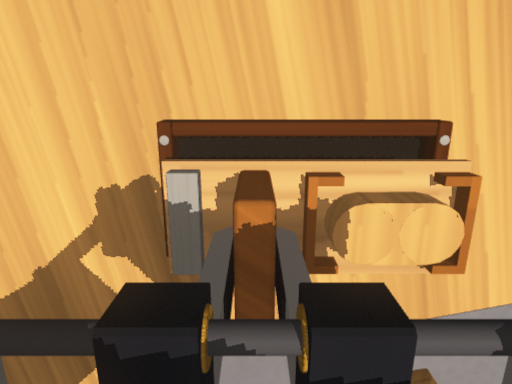

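Run:
```python
from h import *
m=camera_model("wrist")
c=np.radians(-12.1);ax=np.array([np.cos(c),np.sin(c)]);la=np.array([-ax[1],ax[0]]);o=np.array([501.5,297])
def L(n,p,z):
    w=cast(m,p,z)[0][:2]*1000-o;print(n,"along %.1f lat %.1f"%(w@ax,w@la))
L("frame outer far L",(159,121),.026);L("frame outer far R",(451,121),.026)
L("screw L",(164,141),.026);L("screw R",(444,141),.026)
L("frame inner far",(300,137),.026)
L("plate far L",(163,161),.088);L("plate far R",(470,161),.088)
L("handle",(255,200),.16)
```

```text
frame outer far L along -116.2 lat 60.7
frame outer far R along 118.5 lat 60.5
screw L along -113.3 lat 44.7
screw R along 115.2 lat 44.5
frame inner far along -2.4 lat 47.9
plate far L along -98.5 lat 39.2
plate far R along 99.5 lat 39.0
handle along -39.4 lat 34.4
```

Dock and plate agree within about 1 mm both ways. Lowering.

```bash
python3 -m inch '[[[6,0,-1,0,255],[12,0,0,0,255],[15,0,0,0,255],[15,0,0,0,255],[11,0,0,0,255],[6,0,0,0,255],[3,0,0,0,255],[1.5,0,0,0,255],[0,0,0,0,255],[0,0,0,0,255]]]'
python3 - <<'E'
from h import *
plan(462.4,305.4,51.5,-12.1)
E
```

```text
clock: 14.95
ee_pos: [0.4628, 0.3069, 0.0565]
eef_rot: [2.308, 1.57, 0.526]
force: [-0.0, 0.1, -3.1]
gripper_width: 0.0193
jaw now -12.1 q6 0.73 | roll 0.0 then shift [ 5.  -0.1  1.6] x down axis [ 0.001  0.    -1.   ] tcp [462.8 306.9  56.5] w 19.3 clk 14.95 F [-0.   0.1 -3.1]
```

```bash
python3 -m inch '[[[2,0,0.5,0,255],[1.5,0,0,0,255],[1,0,0,0,255],[0,0,0,0,255],[0,0,0,0,255]]]'; python3 -m inch '[[[0.7,0,0,0,255],[0,0,0,0,255],[0,0,0,0,255]]]'
```

```text
clock: 15.37
ee_pos: [0.4624, 0.3063, 0.0515]
eef_rot: [2.627, 1.571, 0.845]
force: [1.2, -0.1, -4.5]
gripper_width: 0.0199
clock: 15.62
ee_pos: [0.4624, 0.3063, 0.0514]
eef_rot: [2.414, 1.571, 0.633]
force: [-4.1, -2.0, 5.7]
gripper_width: 0.0197
```

Contact has come on (−4.5 to +5.7 N) at the expected height. Releasing and retreating.

```bash
python3 -m inch '[[[0,0,0,0,200],[0,0,0,0,150],[0,0,0,0,80],[0,0,0,0,0],[0,0,0,0,0],[0,0,0,0,0],[0,0,0,0,0],[0,0,0,0,0]]]' && python3 -m inch '[[[-10,0,0,0,0],[-20,0,0,0,0],[-30,0,0,0,0],[-35,0,0,0,0],[-35,0,0,0,0],[-20,0,0,0,0],[0,0,0,0,0],[0,0,0,0,0]]]'
python3 - <<'E'
from h import *
print(read_state()["ee_pos"])
cv2.imwrite("pics/w6.png",read_camera("wrist"))
m=camera_model("wrist");np.save("m6.npy",m,allow_pickle=True)
b=read_camera("side");cv2.imwrite("pics/side2.png",cv2.resize(b[180:340,140:400],None,fx=2,fy=2))
E
```

```text
clock: 16.28
ee_pos: [0.4624, 0.3063, 0.0507]
eef_rot: [2.573, 1.571, 0.791]
force: [-0.1, -0.0, -0.6]
gripper_width: 0.0632
clock: 16.95
ee_pos: [0.4626, 0.3064, 0.2021]
eef_rot: [2.312, 1.568, 0.531]
force: [1.0, -1.1, -0.5]
gripper_width: 0.094
[0.4626 0.3064 0.2021]
```

View pics/w6.png

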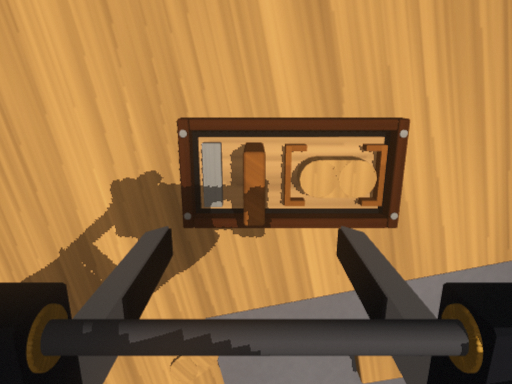

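View pics/side2.png

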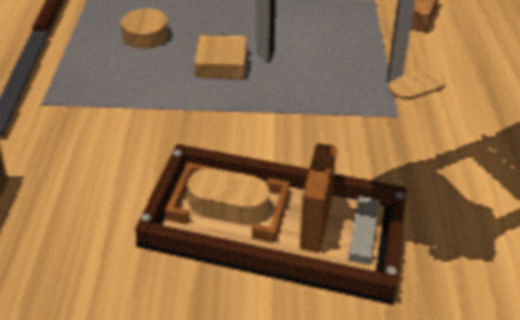

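```bash
python3 -c "
from station import *
s=read_state();print(s['clock'],s['gripper_width'],s['force']);print(order.sign_off())"
```

```text
17.05 0.09408713121218563 [-0.33890129  0.21651131  0.13935568]
the job is handed in; nothing more can be done
None
```

The long round-ended blank is in the carrier's pocket, and the loaded carrier is set down in the dock and released. I handed the job in at 17.05 s of the 64 s allowed; no verdict was reported.

- **Blank:** I set it down in the pocket with the carrier still on the bench, over 0.5 m from the dock. In the last wrist picture it lies flat, its centre within a pixel or so of the pocket's centre along its length.
- **Carrier:** Just before lowering, its plate was within about 1.5 mm of the dock centre in both directions and the jaws were square to the dock. It touched down at the height expected for the dock floor. The largest force reading at touchdown was about 7 N. After release, the last two pictures show it lying flat inside the frame; I took no new measurement of its position there.
- **Robot:** Raised about 15 cm clear with the gripper open, and the force reading was near zero.

**Disagreements:** Two camera estimates of the pocket differed by about 2.5 mm along its length. The dock frame measured 235 mm long in the wrist picture instead of 240 mm. Both were well inside the clearances. No check failed.

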